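Lock the trinket case with its hairpin clip

TASK

Lock up the trinket case on the market stall: swing its blue bar down flat over the case, so that its fork straddles the pin, then take the hairpin clip by its yellow tab and push it level and sideways onto the neck of the pin, from the side away from the case, until it snaps fully home. The pin is sprung and gives way as you push, so go by feel: never ram it against the end of its travel, and stop pushing as soon as the clip has snapped. Then ease off, let go of the clip and leave the other goods alone.

Things in the scene. Friction and masses are not known exactly. Their poses are not given: they have to be found in the camera images.
- pin_neck (a point): On the axis of the upright steel pin with an orange domed head, half-way up its neck, 69.5 mm above the table, at the near side of the red case. Its x axis is level and points from the pin to the case and the bar's hinge: the way the clip is pushed on; z is up. The neck is a groove, 14 mm diameter, 62.5 to 76.5 mm above the table, between a collar and the head, both 23 mm in diameter.
- pin (a joint): How far the pin has given way, in m: 0 at rest, growing along the pin's +x. On a sprung, damped shoe, it gives about 1.5 mm per newton of push and comes back when let go; no give sideways. Travel ends hard at 22 mm (14 N): never ram it there (beyond 21.5 mm). Once the clip is home, pushing on until the pin is held back over 14 mm (9 N) is too hard. Head's top 85.5 mm above the table.
- bar (a joint): Hinge angle of the blue locking bar in rad: 0 is flat over the case (hard stop), growing as the forked end rises (starts 0.3 to 0.55). It stays where it is left; about 1 N at the press point moves it. Hinge axis level, 162 mm beyond the pin along the pin's x, 59 mm up. Flat: top 62 mm up, fork (slot 28 mm wide) from 38 mm beyond the pin to 26 mm on its near side.
- bar_press (a point): Where to press: middle of the bar's upper face, 102 mm from the hinge axis (the yellow stripe is 40 mm nearer the hinge). Flat down it is 60 mm beyond the pin and 62 mm above the table. The bar is 46 mm wide, 6 mm thick. z axis: the face's normal.
- clip_grip (a point): Centre of the clip's upright yellow tab: 26 mm long (clip's x), 10 mm thick (clip's y), 36 mm high; this point is 18 mm above the clip's underside. Take the tab across its thickness from above. At the start the clip, about 60 g, lies flat on the table. Its x axis points from the tab to the open mouth; z is up.
- clip_pocket (a point): Centre of the clip's pocket, where the pin's axis lies when the clip is home: 43 mm ahead of the tab's centre along the clip's x, 2.5 mm above the underside (15.5 mm below the tab's centre). Legs: 5 mm sprung wire in the level plane, tips 22 mm ahead of this point, mouth 23 mm wide (takes the pin up to 4 mm off to the side), throat 9 mm wide, 7.5 mm ahead of this point.
- clip: The same clip, point on its underside below the pocket centre. It takes some 7 to 11 N to force the throat over the neck, which pushes the pin back 11 to 17 mm; then the legs snap shut within 0.1 s, the push drops by several newtons, the pin springs back 5 mm or more, and a cross wire in the clip stops the neck.
- leg_l (a joint): Outward spread of the clip's left leg in rad: 0 at rest, and again about 0 when the clip is home; about 0.1 as the throat passes over the neck.
- leg_r (a joint): The same for the right leg.
- bangle: Jade bangle lying on the table, 72 mm across, 10 mm high (leave alone).
- teapot: Brown clay teapot, 90 mm across, 85 mm high (leave alone).
- vase: Yellow vase with a blue band, 85 mm across, 136 mm high (leave alone).
- bowl: Brass bowl, 84 mm across, 45 mm high (leave alone).
- duck: White china duck, 60 mm across, 90 mm high (leave alone).
- ring_box: Blue ring box, 60 mm square, 34 mm high (leave alone).
- seal: Red stone seal with a brown ball on top, 34 mm square, 52 mm high (leave alone).
Mind the look-alikes: they are no part of the job. Of the things that look like the clip, the larger one is meant.

How it is judged:
By the outcome, as a careful person would: the job done as asked, in the order asked, and still so for the second after the job is handed in, with the robot touching nothing.
It also fails if it takes over 69 s, if anything falls off the work surface, if the arm or the gripper's body presses on something with over 40 N, if the wrist force passes 120 N, or if a joint passes its speed limit or range.

ROBOT

A 6-joint arm with a two-finger parallel gripper is mounted at the origin on the work surface. World frame = base frame: x ahead of the robot, y to its left, z up, the work surface at z = 0. Lengths are in m, angles in rad, forces in N, time in s.
With the tool pointing down it reaches from about 0.375 to 0.9 m from the base axis. Payload 3.1 kg.
Tool frame: the origin (TCP) lies on the centre line of the jaws, within the pads' length; the fingertips stand 19 mm ahead of it and the grasp point (between the pads) is the TCP; z points along the fingers, y is the direction in which the jaws open and shut (so a half turn about z gives the same grasp; the last joint's range is limited). The gripper opens to 85 mm and grips with 20 to 120 N. Pads are 22 mm wide; open, the fingers measure 114 mm over their backs; the gripper's body (76 mm by 85 mm) begins 54 mm behind the grasp point. The pads swing forward as they close: fully open they stand 13 mm farther back than shut.
Start: joints at [-1.292, 0.527, 1.433, -0, 1.181, -0.178], TCP at [0.276, -0.561, 0.25] pointing down, gripper open.
Joint ranges: [-3.08, 3.08], [-0.75, 2.2], [0.22, 2.44], [-1.43, 4.57], [0, 2.65], [-2.85, 2.85]. Speed limits (rad/s): [2.79, 2.79, 3.14, 3.14, 3.14, 3.14].

INTERFACE

Orientations are given as a unit quaternion [x, y, z, w].
In Python, from station import manip, imaging, workorder gives the robot as it stands.
- The arm moves only by the shell command python3 -m creep 'ROWS' [FORCE]. ROWS is a JSON object of lists of equal length, an entry for each row: "claw": the finger opening in cm, from 0 to 8.54; "dp": the shift along the tool's x, y, z in cm, a list of three; "roll": the turn about the tool's z in rad. In form: {"claw": [claw, ...], "dp": [[dx, dy, dz], ...], "roll": [roll, ...]}. A call has 1 to 12 rows; each row is the pose to reach, as a shift and turn from the pose commanded when the call began, along the tool's axes at that moment; what a row does not reach only later rows make up. A row lasts 1/10 s, in which the tool goes at most 50 mm and 8.59 degrees, less where a joint would pass 70% of its speed; a pose out of reach is approached as far as the arm can. A call with a gripper value outside its range is refused whole. The fingers move at their own pace and stop on an object; FORCE is the grip in N (left out, the last holds). Time passes only in rows, so rows that repeat a pose let the fingers close. It gives the time, the measured TCP pose, the force and the opening at its end, in the units of the state.
- manip.sense(): the state, without advancing time (a new reading comes with each control period).
- imaging.snapshot(name): name is "scene" or "top" or "wrist"; returns a dict with "image" (420x560x3 uint8, red, green, blue), "z_map" (420x560 float32, m along the optical axis (not along the pixel's ray), 0 where there is no reading), "vfov" (degrees; the focal length in pixels is half the picture's height over the tangent of half this angle, whatever the lens; pixels are square), "cx", "cy" (the principal point, pixels), "R" (3x3) and "t" (3): a world point X has camera coordinates R X + t. Camera axes: x right, y down, z forward; pixel columns grow to the right and rows downward; lengths in m; the calibration is good to about 2 mm. A picture is of the moment at which its call begins.
- workorder.sign_off(): hands the job in, once; it reports no verdict.
The state is a dict: "t": time; "q": joint angles; "qd": joint speeds; "tau": joint torques, N m; "tcp_pos": TCP position; "tool_rot": TCP orientation; "force": force on the tool from outside, world axes, zero at the start; "ft_torque": the same for the moment, N m; "finger_gap": opening from 0.0 (shut) to 1.0 (fully open).
Only numpy, scipy, OpenCV 4.12 (cv2) and the standard library are available. Lean on these libraries where they do the work, as an engineer would, in place of code of your own. Each camera call takes 0.05 s, during which the arm holds its last target.

## Working session

There is one attempt and no reset: what is moved stays moved. The work goes in short steps, Python scripts to look and compute and a shell command to move; the robot and the scene stay as the last step left them, time stands still between calls to the robot, and variables do not carry over. Pictures are saved under pics/ and viewed, and the job is handed in when it is done.

```bash
ls; mkdir -p pics; cat > h.py <<'E'
import numpy as np, cv2
from station import manip, imaging, workorder
def snap(n,f):
    s=imaging.snapshot(n); np.savez('pics/'+f+'.npz',**s)
    cv2.imwrite('pics/'+f+'.png',cv2.cvtColor(s['image'],cv2.COLOR_RGB2BGR)); return s
def load(f): return dict(np.load('pics/'+f+'.npz'))
def foc(s): return s['image'].shape[0]/2/np.tan(np.radians(float(s['vfov']))/2)
def ray(s,u,v):
    f=foc(s); d=np.array([(u-s['cx'])/f,(v-s['cy'])/f,1.]); R=s['R']
    return -R.T@s['t'], R.T@d
def plane(s,u,v,z):
    o,d=ray(s,u,v); return o+d*(z-o[2])/d[2]
def proj(s,X):
    c=s['R']@np.array(X)+s['t']; f=foc(s); return c[:2]/c[2]*f+[s['cx'],s['cy']]
def pts(s):
    f=foc(s); z=s['z_map']; v,u=np.indices(z.shape)
    c=np.stack([(u-s['cx'])/f*z,(v-s['cy'])/f*z,z],-1); return (c-s['t'])@s['R']
E
python3 - <<'E'
from h import *
for n in ('scene','top','wrist'):
    s=snap(n,n+'0'); print(n,s['vfov'],s['cx'],s['cy'],-s['R'].T@s['t'],s['R'][2])
print(manip.sense())
E
```

```text
pics
scene 55.944684653481126 270.8304643713352 210.28206558930884 [ 1.07661408 -0.21402049  0.78095232] [-0.57474133  0.26454656 -0.77439494]
top 49.37874029476501 272.10936992413826 203.11161867074813 [0.3194666  0.01846294 1.2934925 ] [ 0.19708597  0.00154793 -0.98038499]
wrist 63.96366228637709 279.1975459996382 213.3064957397662 [ 0.34201296 -0.52914637  0.37347723] [-0.26088552 -0.12629546 -0.95707272]
{'t': 0.15, 'q': array([-1.29251053e+00,  5.28266166e-01,  1.43357637e+00, -2.48014706e-05,
        1.18141686e+00, -1.78503317e-01]), 'qd': array([ 0.00022023, -0.00288534, -0.00265077, -0.00185728, -0.00163435,
       -0.00077711]), 'tau': array([ 9.20830971e-04, -4.42743766e+01, -1.78275955e+01, -1.66516438e-04,
        5.64545582e-03, -3.73405285e-06]), 'tcp_pos': array([ 0.27554559, -0.56041767,  0.24956014]), 'tool_rot': array([ 9.74029739e-01,  2.26418581e-01, -5.30150171e-05, -8.31763530e-04]), 'force': array([ 1.08128686, -0.8311859 ,  0.00501885]), 'ft_torque': array([ 0.01384286, -0.05101449,  0.03915087]), 'finger_gap': 1.0043586651135965}
```

View pics/scene0.png

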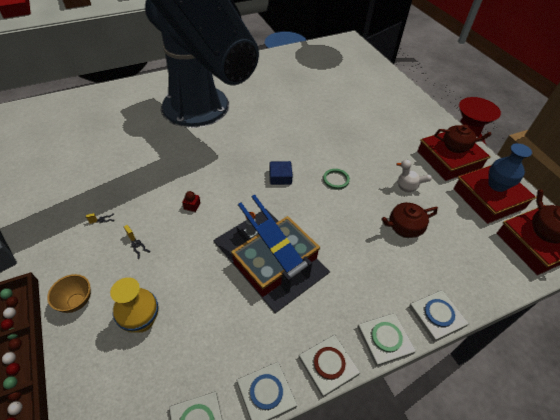

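View pics/top0.png

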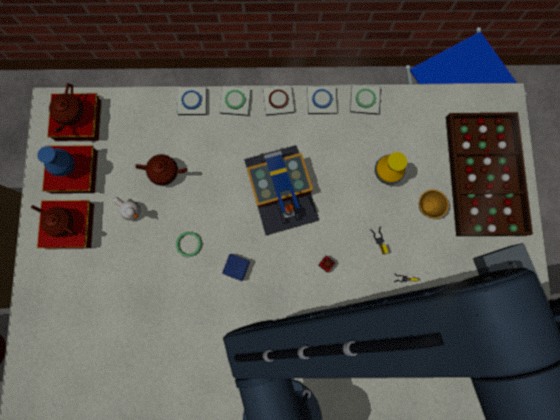

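View pics/wrist0.png

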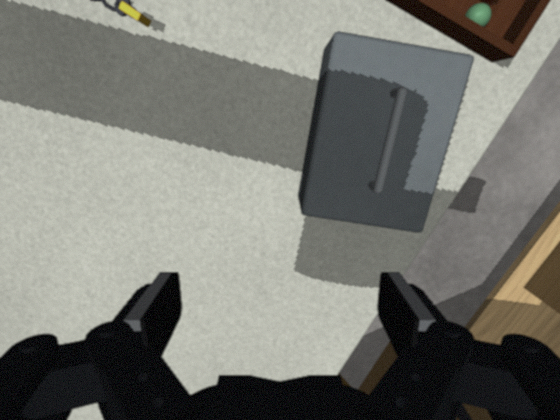

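The scene view shows the case at about (275,250). The two clips are at (135,240), which looks larger, and (100,217). In the top view the pin is at about (290,210) and the clips are at (380,242) and (407,278). Next I'll measure from enlarged crops and depth.

```bash
python3 - <<'E'
from h import *
a=load('top0');b=load('scene0')
c1=cv2.resize(a['image'][140:240,235:335],(560,560),interpolation=cv2.INTER_CUBIC)
c2=cv2.resize(b['image'][190:310,210:330],(560,560)[:2],interpolation=cv2.INTER_CUBIC)
im=np.hstack([c1,c2]); im=cv2.resize(im,(800,400)); cv2.imwrite('pics/c1.png',im[:,:,::-1])
c1=cv2.resize(a['image'][220:290,360:430],(400,400),interpolation=cv2.INTER_CUBIC)
c2=cv2.resize(b['image'][200:270,80:150],(400,400),interpolation=cv2.INTER_CUBIC)
cv2.imwrite('pics/c2.png',np.hstack([c1,c2])[:,:,::-1])
# coloured masks with positions
for nm,s in (('top',a),('scene',b)):
    hsv=cv2.cvtColor(s['image'],cv2.COLOR_RGB2HSV); P=pts(s)
    for col,lo,hi in (('yellow',(20,150,100),(32,255,255)),('blue',(105,150,60),(120,255,255)),('orange',(5,150,120),(17,255,255))):
        m=cv2.inRange(hsv,lo,hi); n,l,st,ce=cv2.connectedComponentsWithStats(m)
        for i in range(1,n):
            if st[i,4]>=8:
                p=P[l==i]; print(nm,col,ce[i].round(1),st[i,4],np.median(p,0).round(4),p.max(0).round(3),p.min(0).round(3))
E
```

```text
top yellow [391.3 166.5] 659 [ 0.6541 -0.3006  0.0941] [0.727 0.018 1.293] [ 0.319 -0.338  0.   ]
top yellow [278.1 171.2] 56 [0.6524 0.0034 0.0823] [0.662 0.026 0.088] [ 0.643 -0.019  0.05 ]
top yellow [307.9 177.5] 8 [ 0.6396 -0.0806  0.0532] [ 0.647 -0.078  0.058] [ 0.637 -0.084  0.051]
top yellow [433.1 204.7] 34 [ 0.5674 -0.4401  0.0072] [0.586 0.018 1.293] [ 0.319 -0.453 -0.002]
top yellow [384.7 248.3] 37 [ 0.4431 -0.2884  0.0342] [ 0.458 -0.282  0.041] [ 0.43  -0.295  0.003]
top yellow [413.6 279. ] 21 [ 0.3586 -0.365   0.0253] [ 0.362 -0.356  0.031] [ 0.356 -0.374  0.017]
top blue [463.8  64.4] 3231 [ 1.2058 -0.7595 -0.3853] [1.42  0.018 1.293] [ 0.319 -1.092 -0.755]
top blue [194.6 104.6] 21 [0.8716 0.2464 0.0221] [0.897 0.273 0.025] [0.867 0.232 0.015]
top blue [ 49.1 159.5] 332 [0.6679 0.5981 0.1702] [0.706 0.625 1.293] [0.319 0.018 0.109]
top blue [275.2 162.7] 188 [0.679  0.0112 0.0714] [0.705 0.036 0.082] [ 0.658 -0.014  0.061]
top blue [283.5 187.8] 417 [ 0.6066 -0.0074  0.0992] [0.647 0.02  0.129] [ 0.533 -0.049  0.028]
top blue [235.3 266.9] 332 [0.3953 0.1234 0.0336] [0.428 0.154 1.293] [0.319 0.018 0.027]
scene yellow [ 90.  214.8] 21 [ 0.3614 -0.3653  0.0268] [ 0.364 -0.357  0.029] [ 0.338 -0.375  0.   ]
scene yellow [127.6 228.8] 36 [ 0.4455 -0.2891  0.0357] [ 0.458 -0.283  0.039] [ 0.407 -0.296 -0.001]
scene yellow [279.4 245.2] 97 [0.6543 0.0033 0.0838] [0.664 0.024 0.087] [ 0.643 -0.019  0.079]
scene yellow [132.6 301. ] 1332 [ 0.6774 -0.3039  0.0932] [ 1.077 -0.214  0.781] [ 0.573 -0.345 -0.001]
scene yellow [263. 285.] 9 [ 0.7123 -0.0594  0.0543] [ 0.716 -0.055  0.056] [ 0.71  -0.064  0.051]
scene blue [265.7 226.4] 682 [ 0.6134 -0.007   0.0986] [1.077 0.044 0.781] [ 0.496 -0.214  0.004]
scene blue [288.  257.2] 440 [0.6819 0.0104 0.0725] [1.077 0.04  0.781] [ 0.65  -0.214  0.05 ]
```

```bash
sleep 0; ls pics
```

```text
c1.png
c2.png
scene0.npz
scene0.png
top0.npz
top0.png
wrist0.npz
wrist0.png
```

View pics/c1.png

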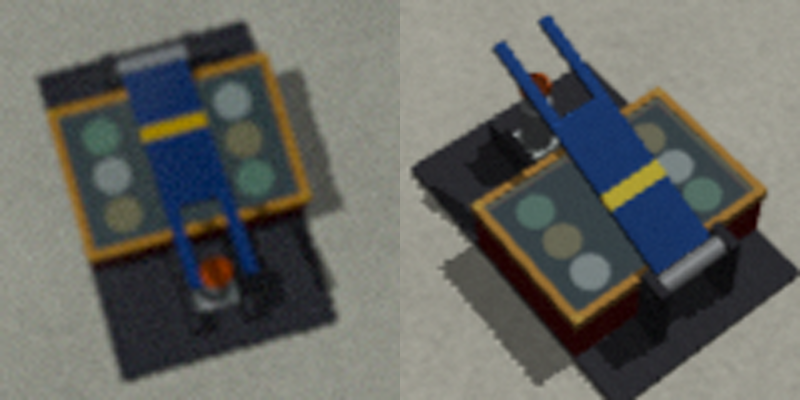

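View pics/c2.png

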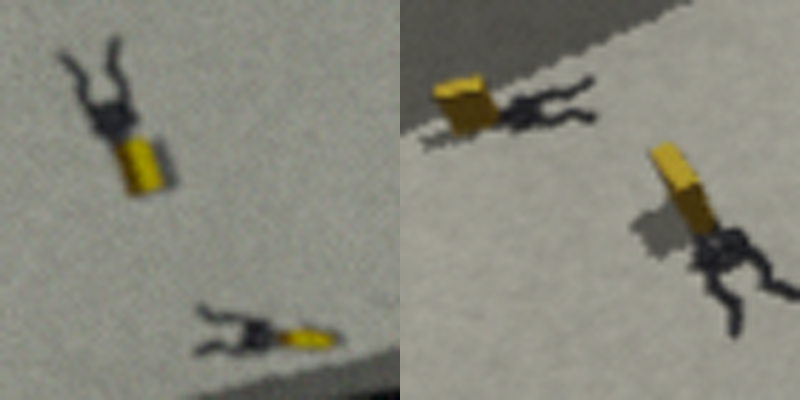

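The enlarged crops show the orange pin head between the fork tines, at about (289,207) in top and (252,215) in scene. The larger clip is the one with its tab at (385,248) in top, mouth pointing up in the picture. Next I'll triangulate.

```bash
cat > m.py <<'E'
from h import *
def tri(s1,p1,s2,p2):
    o1,d1=ray(s1,*p1);o2,d2=ray(s2,*p2)
    A=np.stack([d1,-d2],1); k=np.linalg.lstsq(A,o2-o1,rcond=None)[0]
    x=o1+d1*k[0];y=o2+d2*k[1]; return (x+y)/2,np.linalg.norm(x-y)
E
python3 - <<'E'
from m import *
a=load('top0');b=load('scene0')
c={}
for nm,s,(u0,u1,v0,v1) in (('top',a,(278,300,195,220)),('scene',b,(243,262,205,226))):
    hsv=cv2.cvtColor(s['image'],cv2.COLOR_RGB2HSV)
    m=cv2.inRange(hsv,(3,150,60),(17,255,255)); k=np.zeros_like(m);k[v0:v1,u0:u1]=1
    vv,uu=np.where(m&k*255); P=pts(s)[vv,uu]; print(nm,len(uu),uu.mean(),vv.mean(),uu.min(),uu.max(),vv.min(),vv.max(),np.median(P,0),P[:,2].max())
    c[nm]=(uu.mean(),vv.mean())
print(tri(a,c['top'],b,c['scene']))
# bar: blue+yellow near the bar, plane fit
Q=[]
for s in (a,b):
    hsv=cv2.cvtColor(s['image'],cv2.COLOR_RGB2HSV);P=pts(s)
    m=(cv2.inRange(hsv,(105,150,60),(122,255,255))>0)|(cv2.inRange(hsv,(20,150,100),(32,255,255))>0)
    k=(P[...,0]>.52)&(P[...,0]<.72)&(abs(P[...,1])<.06)&(P[...,2]>.062)&(P[...,2]<.2)
    q=P[m&k]; 
    A=np.c_[q[:,:2],np.ones(len(q))]
    for _ in range(6):
        co=np.linalg.lstsq(A,q[:,2],rcond=None)[0]; r=q[:,2]-A@co; g=abs(r)<max(.003,2*np.std(r)*0+.003); A=A[g];q=q[g]
    n=np.r_[-co[:2],1];n/=np.linalg.norm(n); g=co[:2]
    d=-g/np.linalg.norm(g)
    e=np.array([-d[1],d[0]])
    print(len(q),'tilt',np.arctan(np.linalg.norm(g)),'dir',np.arctan2(d[1],d[0]))
    # centreline fit: bin by along position, mean of min,max lateral
    mean=q[:,:2].mean(0); al=(q[:,:2]-mean)@d; la=(q[:,:2]-mean)@e
    L=[]
    for t in np.arange(al.min(),al.max(),.006):
        w=la[(al>=t)&(al<t+.006)]
        if len(w)>3: L.append((t+.003,(w.max()+w.min())/2,w.max()-w.min()))
    L=np.array(L);L2=L[(L[:,2]>.038)&(L[:,2]<.055)]; pf=np.polyfit(L2[:,0],L2[:,1],1)
    print('centre dir',np.arctan2(d[1],d[0])+np.arctan(pf[0]), 'pt',mean+e*pf[1], 'plane',co)
# tabs
for nm,s,box in (('top',a,(375,395,238,258)),('scene',b,(118,138,218,242))):
    hsv=cv2.cvtColor(s['image'],cv2.COLOR_RGB2HSV);P=pts(s)
    m=cv2.inRange(hsv,(18,120,60),(35,255,255))>0; k=np.zeros_like(m);u0,u1,v0,v1=box;k[v0:v1,u0:u1]=1
    q=P[m&k]; t=q[q[:,2]>.03]; c,(w,h),an=cv2.minAreaRect((t[:,:2]*1000).astype(np.float32)); print(nm,len(t),c,w,h,an,t.mean(0),t[:,2].max())
    cv=np.linalg.eigh(np.cov(t[:,:2].T))[1][:,1];print('dir',np.arctan2(cv[1],cv[0]))
    d=P[...,2]; g=s['image'].max(2)<75; k2=np.zeros_like(m);
    kk=(abs(P[...,0]-.48)<.06)&(abs(P[...,1]+.28)<.05)&g&(d<.03)
    q=P[kk]; print('dark',len(q),q.mean(0),q.max(0),q.min(0))
E
```

```text
top 56 288.5 206.66071428571428 282 292 195 211 [ 0.5507889  -0.02492107  0.08298983] 0.09291039039983813
scene 19 252.3684210526316 214.31578947368422 250 255 212 217 [ 0.55216208 -0.01916792  0.08416189] 0.0879003332457262
(array([ 0.55323314, -0.02137424,  0.0838561 ]), np.float64(0.004976792821278677))
541 tilt 0.3529876356639703 dir 0.28088090583457853
centre dir 0.26422706148970104 pt [ 0.62901302 -0.00280237] plane [-0.35398023 -0.10212624  0.31355089]
1154 tilt 0.35414250772843137 dir 0.2799152175039441
centre dir 0.26729068229710234 pt [ 0.6388585  -0.00125476] plane [-0.3553398  -0.10214688  0.31608767]
top 36 (442.2403869628906, -289.97601318359375) 24.690963745117188 11.35034465789795 20.561691284179688 [ 0.44160597 -0.2893683   0.03477521] 0.04054171911815861
dir -2.7644262588151736
dark 70 [ 0.47218053 -0.28073206  0.00385946] [ 0.50374261 -0.26060379  0.01238304] [ 0.43997237 -0.30685424 -0.00316418]
scene 42 (446.2026062011719, -289.3619079589844) 26.445465087890625 9.209640502929688 12.235844612121582 [ 0.4475947  -0.28932665  0.03543362] 0.03931557931114008
dir -2.8958228476140855
dark 151 [ 0.47451289 -0.28181252  0.00695905] [ 0.51305368 -0.25875138  0.02987932] [ 0.45169983 -0.29483869 -0.00364859]
```

```bash
cat > g.py <<'E'
import sys
from m import *
from scipy.spatial.transform import Rotation as Ro
def go(target,heading=None):
    s=manip.sense(); R=Ro.from_quat(s['tool_rot']).as_matrix()
    d=R.T@(np.array(target)-s['tcp_pos'])*100
    h=np.arctan2(R[1,0],R[0,0])
    print('tcp',s['tcp_pos'].round(4),'head',round(h,4),'z',R[:,2].round(4),'dp cm',d.round(2),'roll',None if heading is None else round(h-heading,4),'F',s['force'].round(2),'t',s['t'])
if __name__=='__main__':
    a=[float(x) for x in sys.argv[1:]]; go(a[:3],a[3] if len(a)>3 else None)
E
python3 - <<'E'
from m import *
from g import go
w=load('wrist0')
for X in ([.2755,-.56,0],[.2755,-.56,.25],[.3,-.55,0],[.25,-.57,0]): print(X,proj(w,X))
go([.40,-.305,.2],.3)
go([.61,-.0079,.2],.267)
E
```

```text
[0.2755, -0.56, 0] [278.29307531 179.47663534]
[0.2755, -0.56, 0.25] [275.8572104  296.20398647]
[0.3, -0.55, 0] [279.90808592 155.87711196]
[0.25, -0.57, 0] [276.36089642 202.89597876]
tcp [ 0.2755 -0.5604  0.2496] head 0.4568 z [-5.0e-04  1.6e-03 -1.0e+00] dp cm [ 22.43 -17.43   4.99] roll 0.1568 F [ 1.08 -0.83  0.01] t 0.15
tcp [ 0.2755 -0.5604  0.2496] head 0.4568 z [-5.0e-04  1.6e-03 -1.0e+00] dp cm [ 54.39 -34.83   5.03] roll 0.1898 F [ 1.08 -0.83  0.01] t 0.15
```

```bash
python3 -m creep '{"claw":[0,0,0,0,0,0,0,0,0,0,0],"dp":[[4,-2.4,0.7],[8,-4.8,1.4],[12,-7.1,2.1],[16,-9.5,2.8],[20,-11.9,3.5],[24,-14.3,4.2],[28,-16.7,5],[28,-16.7,5],[28,-16.7,5],[28,-16.7,5],[28,-16.7,5]],"roll":[0.02,0.04,0.06,0.08,0.1,0.12,0.14,0.16,0.16,0.16,0.16]}' 40
python3 -c "
from h import *
snap('wrist','w1')"
```

```text
t: 1.25
tcp_pos: [0.4529, -0.289, 0.2005]
tool_rot: [0.989, 0.147, 0.0, 0.0]
force: [-0.7, -0.8, -0.0]
finger_gap: -0.002
```

View pics/w1.png

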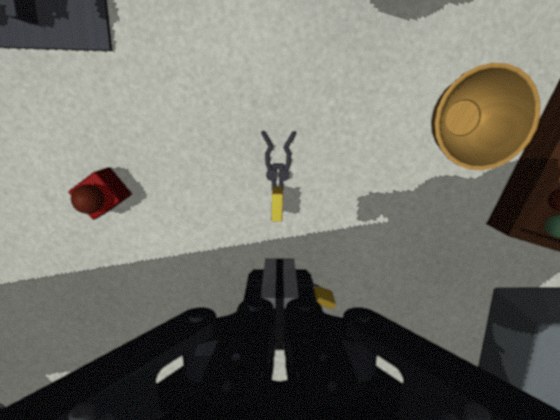

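The wrist picture shows the clip almost in line with the tool: tab at (277,206), leg tips at (264,133) and (295,133), small clip beside the fingers.

```bash
python3 - <<'E'
from m import *
from g import go
w=load('w1');hsv=cv2.cvtColor(w['image'],cv2.COLOR_RGB2HSV)
m=cv2.inRange(hsv,(20,120,60),(35,255,255)); m[:, :260]=0;m[:,300:]=0;m[230:]=0;m[:170]=0
vv,uu=np.where(m);P=pts(w)[vv,uu];t=P[P[:,2]>.028]
print(len(uu),uu.mean(),vv.mean(),uu.min(),uu.max(),vv.min(),vv.max(),'top',len(t),t.mean(0),t.max(0),t.min(0))
print(cv2.minAreaRect((t[:,:2]*1000).astype(np.float32)))
a=load('top0')
# two-view height of tab top centre: wrist vs top
d=cv2.inRange(w['image'],(0,0,0),(85,85,95)); k=np.zeros_like(d);k[125:185,255:300]=1;d=d*k
hs=hsv[...,2]; 
for r in range(126,186,4):
    q=np.where(d[r])[0]; 
    if len(q): print(r,q.min(),q.max(),(q.min()+q.max())/2, plane(w,(q.min()+q.max())/2,r,.003)[:2].round(4))
go([.444,-.289,.1])
E
```

```text
339 276.7551622418879 203.61061946902655 272 282 187 220 top 295 [ 0.44615731 -0.29023686  0.03606514] [ 0.45772575 -0.2834013   0.03899066] [ 0.43256394 -0.29738533  0.02858063]
((445.20526123046875, -290.717529296875), (24.890724182128906, 8.913797378540039), 16.215137481689453)
134 262 294 278.0 [ 0.5042 -0.2738]
138 265 293 279.0 [ 0.501  -0.2758]
142 267 290 278.5 [ 0.4973 -0.2764]
146 269 288 278.5 [ 0.4938 -0.2775]
150 267 289 278.0 [ 0.4901 -0.2781]
154 266 290 278.0 [ 0.4865 -0.2792]
158 266 290 278.0 [ 0.4829 -0.2803]
162 266 290 278.0 [ 0.4792 -0.2814]
166 267 289 278.0 [ 0.4756 -0.2825]
170 268 287 277.5 [ 0.4717 -0.2831]
174 267 289 278.0 [ 0.4682 -0.2847]
178 268 287 277.5 [ 0.4643 -0.2854]
182 272 282 277.0 [ 0.4604 -0.286 ]
tcp [ 0.4528 -0.289   0.2005] head 0.2947 z [ 4.e-04 -6.e-04 -1.e+00] dp cm [-0.85 -0.26 10.05] roll None F [ 0.58  0.36 -0.26] t 1.3
```

```bash
python3 -m creep '{"claw":[0,0,0,0,0,0,0,0,0],"dp":[[2.8,-3.8,0],[5.6,-7.5,0],[8.4,-11.2,0],[11.2,-15,0],[14,-18.8,0],[17,-22.5,0],[17,-22.5,0],[17,-22.5,0],[17,-22.5,0]],"roll":[0.028,0.028,0.028,0.028,0.028,0.028,0.028,0.028,0.028]}'
python3 -c "
from h import *
snap('wrist','w2')"
```

```text
t: 2.2
tcp_pos: [0.5498, -0.0241, 0.2003]
tool_rot: [0.991, 0.133, -0.0, 0.0]
force: [0.0, 0.5, 0.8]
finger_gap: 0.001
```

View pics/w2.png

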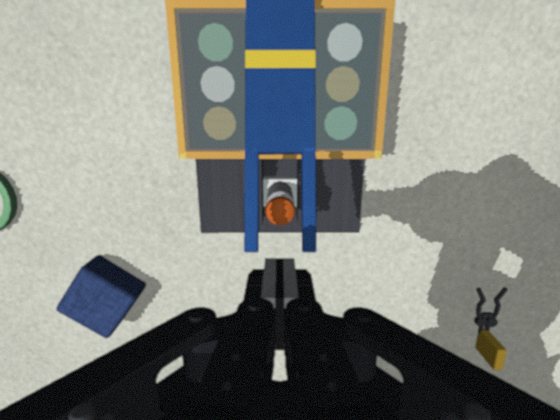

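The wrist picture shows the pin head at (280,209), centred between the tines at columns 251 and 309. The bar lies straight along the picture's vertical.

```bash
python3 - <<'E'
from m import *
from g import go
w=load('w2');hsv=cv2.cvtColor(w['image'],cv2.COLOR_RGB2HSV);P=pts(w)
m=cv2.inRange(hsv,(2,150,60),(17,255,255)); m[:170]=0;m[:, :258]=0;m[:,302:]=0;m[235:]=0
vv,uu=np.where(m);q=P[vv,uu]
print('head px',uu.mean(),vv.mean(),uu.min(),uu.max(),vv.min(),vv.max(),'top z',q[:,2].max(),'mean xy',q.mean(0),np.median(q,0))
print('centre on plane .080',plane(w,(uu.min()+uu.max())/2,(vv.min()+vv.max())/2,.080))
a=load('top0');print('tri',tri(w,(uu.mean(),vv.mean()),a,(288.7,207.5)),tri(w,(uu.mean(),vv.mean()),load('scene0'),(252.4,214.3)))
mb=cv2.inRange(hsv,(105,130,40),(125,255,255))|cv2.inRange(hsv,(20,150,100),(32,255,255)); mb[:,:235]=0;mb[:,325:]=0
L=[]
for r in range(10,250,12):
    c=np.where(mb[r])[0]; i=[c.min(),c.max()]; A=P[r,i[0]+1];B=P[r,i[1]-1]; M=(A+B)/2; L.append(M); print(r,i,M.round(4))
L=np.array(L);print('bar heading',np.arctan(np.polyfit(L[:,0],L[:,1],1)), 'slope',np.polyfit(L[:,0],L[:,2],1))
# case rim orange edges: left/right
mo=cv2.inRange(hsv,(12,120,120),(25,255,255))
S=[]
for r in range(60,145,10):
    c=np.where(mo[r])[0];c=c[(c<200)|(c>350)]; x=(P[r,c[c<300]].mean(0)+P[r,c[c>300]].mean(0))/2; S.append(x)
S=np.array(S);print('case',np.arctan(np.polyfit(S[:,0],S[:,1],1)),S[:,2].mean(), S[4])
go([.615,-.006,.13],.267)
E
```

```text
head px 279.56050955414014 210.72770700636943 265 294 197 224 top z 0.3242878736271417 mean xy [ 0.55290899 -0.02483091  0.08414164] [ 0.55321347 -0.02475872  0.08484439]
centre on plane .080 [ 0.55194356 -0.02511057  0.08      ]
tri (array([ 0.55124286, -0.02488633,  0.07822769]), np.float64(0.0009142360155421129)) (array([ 0.55624241, -0.02237109,  0.0895937 ]), np.float64(0.00524838575616064))
10 [np.int64(247), np.int64(313)] [0.6833 0.0104 0.072 ]
22 [np.int64(246), np.int64(314)] [0.6757 0.0083 0.0757]
34 [np.int64(246), np.int64(313)] [0.6683 0.0066 0.0779]
46 [np.int64(246), np.int64(314)] [0.6609 0.0042 0.0814]
58 [np.int64(246), np.int64(314)] [0.6535 0.0023 0.085 ]
70 [np.int64(246), np.int64(314)] [6.463e-01 4.000e-04 8.690e-02]
82 [np.int64(246), np.int64(314)] [ 0.6391 -0.0017  0.0891]
94 [np.int64(246), np.int64(314)] [ 0.6318 -0.0037  0.0922]
106 [np.int64(246), np.int64(314)] [ 0.6246 -0.0057  0.0951]
118 [np.int64(245), np.int64(314)] [ 0.6173 -0.0073  0.0976]
130 [np.int64(245), np.int64(314)] [ 0.6101 -0.0092  0.0997]
142 [np.int64(245), np.int64(314)] [ 0.603  -0.0112  0.1035]
154 [np.int64(246), np.int64(313)] [ 0.5959 -0.013   0.1065]
166 [np.int64(245), np.int64(315)] [ 0.5889 -0.0154  0.1082]
178 [np.int64(245), np.int64(315)] [ 0.5818 -0.0172  0.1112]
190 [np.int64(245), np.int64(315)] [ 0.6009 -0.023   0.219 ]
202 [np.int64(245), np.int64(315)] [ 0.5679 -0.021   0.1169]
214 [np.int64(245), np.int64(315)] [ 0.5609 -0.0229  0.1193]
226 [np.int64(244), np.int64(315)] [ 0.554  -0.0245  0.1222]
238 [np.int64(245), np.int64(314)] [ 0.5468 -0.0264  0.1241]
bar heading [ 0.26891587 -0.17628654] slope [-0.43281004  0.37058779]
case [ 0.18987928 -0.12583758] 0.05870106293930141 [ 0.62933757 -0.00444723  0.05432578]
tcp [ 0.5498 -0.0244  0.2003] head 0.2663 z [-3.e-04 -3.e-04 -1.e+00] dp cm [ 6.78 -0.06  7.02] roll -0.0007 F [-0.22 -0.   -0.39] t 2.25
```

```bash
python3 -m creep '{"claw":[0,0,0,0,0,0,0,0,0],"dp":[[4.5,0,0],[6.5,0,2],[6.5,0,5],[6.5,0,7.5],[6.5,0,8.3],[6.4,0,8.9],[6.4,0,9.5],[6.3,0,10.1],[6.3,0,10.1]],"roll":[0,0,0,0,0,0,0,0,0]}'
```

```text
t: 3.15
tcp_pos: [0.6108, -0.0061, 0.0994]
tool_rot: [0.991, 0.134, 0.0, 0.0]
force: [-0.6, 0.4, 1.2]
finger_gap: -0.002
```

```bash
python3 -m creep '{"claw":[0,0,0,0,0,0],"dp":[[0,0,0.5],[0,0.1,1],[-0.1,0.1,1.4],[-0.1,0.1,1.7],[-0.1,0.1,1.8],[-0.1,0.1,1.8]],"roll":[0,0,0,0,0,0]}'
```

```text
t: 3.75
tcp_pos: [0.61, -0.0071, 0.0812]
tool_rot: [0.991, 0.134, -0.0, -0.0]
force: [-0.7, -0.2, -0.8]
finger_gap: 0.002
```

```bash
python3 -m creep '{"claw":[0,0],"dp":[[0,0,0.1],[0,0,0.1]],"roll":[0,0]}';python3 -m creep '{"claw":[0,0],"dp":[[0,0,0.1],[0,0,0.1]],"roll":[0,0]}'
```

```text
t: 3.95
tcp_pos: [0.6101, -0.0071, 0.0811]
tool_rot: [0.991, 0.134, 0.0, 0.0]
force: [-0.8, -0.0, 5.7]
finger_gap: -0.003
t: 4.15
tcp_pos: [0.6101, -0.0071, 0.081]
tool_rot: [0.991, 0.134, 0.0, 0.0]
force: [-1.8, 1.0, 10.4]
finger_gap: 0.002
```

```bash
python3 -m creep '{"claw":[0,0,0,0,0,0,0],"dp":[[0,0,-3],[0,0,-7],[-3,0,-11],[-6.5,0,-12],[-6.5,0,-12],[-6.5,0,-12],[-6.5,0,-12]],"roll":[0,0,0,0,0,0,0]}'
python3 - <<'E'
from m import *
from g import go
w=snap('wrist','w3');hsv=cv2.cvtColor(w['image'],cv2.COLOR_RGB2HSV);P=pts(w)
mb=cv2.inRange(hsv,(105,130,40),(125,255,255))|cv2.inRange(hsv,(20,150,100),(32,255,255)); mb[:,:235]=0;mb[:,325:]=0
L=[]
for r in range(10,190,12):
    c=np.where(mb[r])[0]; i=[c.min(),c.max()]; A=P[r,i[0]+1];B=P[r,i[1]-1]; M=(A+B)/2; L.append(M)
L=np.array(L);print(L.round(4)[::3]); print('bar heading',np.arctan(np.polyfit(L[:,0],L[:,1],1)[0]))
m=cv2.inRange(hsv,(2,150,60),(17,255,255)); m[:170]=0;m[:, :258]=0;m[:,302:]=0;m[240:]=0
vv,uu=np.where(m);q=P[vv,uu];print(uu.min(),uu.max(),vv.min(),vv.max(),np.median(q,0));print(plane(w,(uu.min()+uu.max())/2,(vv.min()+vv.max())/2,.080))
go([.4452,-.2904,.1],.283)
E
```

```text
t: 4.85
tcp_pos: [0.5482, -0.0244, 0.1989]
tool_rot: [0.991, 0.134, 0.0, 0.0]
force: [0.2, 0.6, -0.5]
finger_gap: -0.004Traceback (most recent call last):
  File "<stdin>", line 7, in <module>
    return umr_minimum(a, axis, None, out, keepdims, initial, where)
ValueError: zero-size array to reduction operation minimum which has no identity
```

View pics/w3.png

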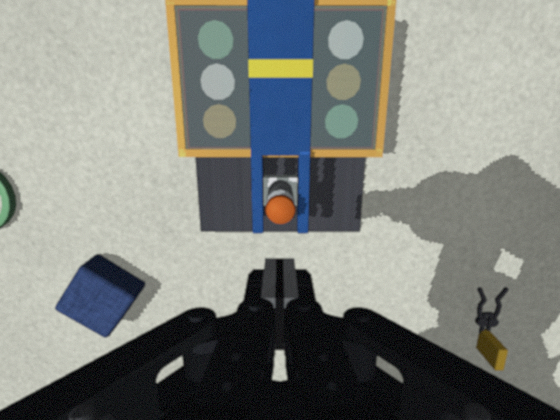

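The bar is down flat, and its tines at columns 257 and 304 straddle the pin head at (280,210).

```bash
python3 - <<'E'
from m import *
from g import go
w=load('w3');hsv=cv2.cvtColor(w['image'],cv2.COLOR_RGB2HSV);P=pts(w)
mb=cv2.inRange(hsv,(105,130,40),(125,255,255)); mb[:,:235]=0;mb[:,325:]=0
L=[]
for r in range(6,152,6):
    c=np.where(mb[r])[0]
    if len(c)<20: continue
    M=(P[r,c.min()+2]+P[r,c.max()-2])/2; L.append(M)
L=np.array(L);print(L.round(4)[::4]); print('bar heading',np.arctan(np.polyfit(L[:,0],L[:,1],1)[0]))
m=cv2.inRange(hsv,(2,150,60),(17,255,255)); m[:170]=0;m[:, :258]=0;m[:,302:]=0;m[240:]=0
vv,uu=np.where(m);q=P[vv,uu];print(uu.min(),uu.max(),vv.min(),vv.max(),np.median(q,0));print(plane(w,(uu.min()+uu.max())/2,(vv.min()+vv.max())/2,.080))
go([.4452,-.2904,.1],.283)
E
```

```text
[[ 0.6861  0.0112  0.0628]
 [ 0.6721  0.0077  0.0617]
 [ 0.6574  0.0032  0.0626]
 [ 0.6262 -0.0049  0.0624]
 [ 0.6096 -0.0095  0.0618]
 [ 0.5927 -0.0145  0.0635]]
bar heading 0.266694119056536
265 294 196 223 [ 0.55305436 -0.02489805  0.08480132]
[ 0.55155438 -0.0250155   0.08      ]
tcp [ 0.5482 -0.0243  0.1987] head 0.269 z [-1.e-04  1.e-04 -1.e+00] dp cm [-17.    22.91   9.86] roll -0.014 F [-0.2   0.18  0.05] t 4.9
```

```bash
python3 -m creep '{"claw":[4,4,4,4,4,4,4,4,4,4],"dp":[[-2.6,3.5,0],[-5.2,7,0],[-7.8,10.5,0],[-10.4,14,0],[-13,17.5,0],[-15.6,21,0],[-17,22.9,3],[-17,22.9,7],[-17,22.9,9.5],[-17,22.9,9.5]],"roll":[-0.014,-0.014,-0.014,-0.014,-0.014,-0.014,-0.014,-0.014,-0.014,-0.014]}'
python3 g.py .4452 -.2904 .026 .283; python3 -c "
from h import *
snap('wrist','w4')"
```

```text
t: 5.9
tcp_pos: [0.4428, -0.289, 0.1003]
tool_rot: [0.99, 0.141, -0.003, -0.004]
force: [0.8, 0.7, 0.3]
finger_gap: 0.466
tcp [ 0.4428 -0.289   0.1003] head 0.2823 z [-0.0061  0.0062 -1.    ] dp cm [0.22 0.25 7.42] roll -0.0007 F [0.84 0.74 0.34] t 5.9
```

View pics/w4.png

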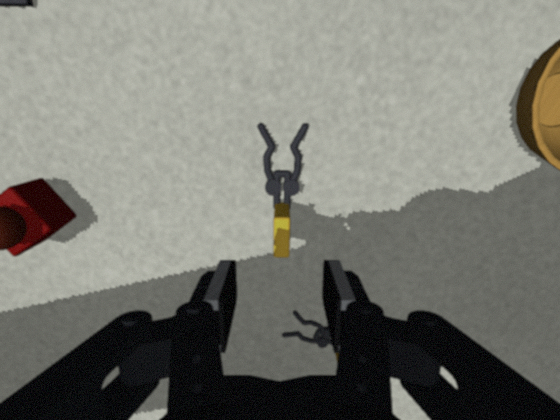

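The clip sits between the open fingers, with its tab at about (282,232).

```bash
python3 - <<'E'
from m import *
from g import go
w=load('w4');hsv=cv2.cvtColor(w['image'],cv2.COLOR_RGB2HSV);P=pts(w)
m=cv2.inRange(hsv,(18,110,40),(35,255,255)); m[:,:265]=0;m[:,300:]=0;m[262:]=0;m[:195]=0
vv,uu=np.where(m);t=P[vv,uu];t=t[(t[:,2]>.031)&(t[:,2]<.045)]
print(len(t),uu.min(),uu.max(),vv.min(),vv.max(),t.mean(0),cv2.minAreaRect((t[:,:2]*1000).astype(np.float32)))
for r in (128,140,150,165,180): 
    c=np.where(w['image'][r,240:330].max(1)<100)[0]+240
    if len(c): print(r,c.min(),c.max(),plane(w,(c.min()+c.max())/2,r,.003).round(4))
E
```

```text
643 274 289 203 256 [ 0.44593729 -0.29016785  0.03612329] ((444.95989990234375, -290.5692138671875), (25.6068172454834, 8.991191864013672), 15.901491165161133)
128 258 307 [ 0.5042 -0.274   0.003 ]
140 265 301 [ 0.4971 -0.2764  0.003 ]
150 266 299 [ 0.4909 -0.2779  0.003 ]
165 264 301 [ 0.4815 -0.2806  0.003 ]
180 267 297 [ 0.4718 -0.2831  0.003 ]
```

```bash
python3 -m creep '{"claw":[4,4,4,4,4,4],"dp":[[0.2,0.2,2],[0.2,0.2,4.5],[0.2,0.2,6.5],[0.2,0.2,7.2],[0.2,0.2,7.3],[0.2,0.2,7.3]],"roll":[0,0,0,0,0,0]}' 80
python3 g.py .445 -.2905 .026 .281
```

```text
t: 6.55
tcp_pos: [0.4477, -0.2922, 0.0323]
tool_rot: [0.99, 0.141, 0.001, 0.001]
force: [0.5, 0.3, -0.1]
finger_gap: 0.469
tcp [ 0.4477 -0.2922  0.0323] head 0.2833 z [ 0.0014 -0.0015 -1.    ] dp cm [-0.22 -0.24  0.63] roll 0.0023 F [ 0.5   0.25 -0.08] t 6.55
```

```bash
python3 -m creep '{"claw":[4,4],"dp":[[0,0,0],[0,0,0]],"roll":[0,0]}'
python3 g.py .445 -.2905 .026 .281
```

```text
t: 6.75
tcp_pos: [0.4474, -0.2921, 0.0323]
tool_rot: [0.99, 0.141, 0.001, 0.001]
force: [0.2, 0.5, 0.1]
finger_gap: 0.468
tcp [ 0.4474 -0.2921  0.0323] head 0.283 z [ 0.0014 -0.0015 -1.    ] dp cm [-0.19 -0.22  0.63] roll 0.002 F [0.2  0.54 0.13] t 6.75
```

```bash
python3 -m creep '{"claw":[4,4,4],"dp":[[-0.2,-0.2,0.3],[-0.2,-0.2,0.6],[-0.2,-0.2,0.6]],"roll":[0,0,0]}'
python3 -m creep '{"claw":[4,2,0.5,0.5,0.5,0.5,0.5,0.5],"dp":[[0,0,0],[0,0,0],[0,0,0],[0,0,0],[0,0,0],[0,0,0],[0,0,0],[0,0,0]],"roll":[0,0,0,0,0,0,0,0]}' 80
python3 g.py .445 -.2905 .026 .281
```

```text
t: 7.05
tcp_pos: [0.444, -0.29, 0.025]
tool_rot: [0.99, 0.141, -0.0, -0.0]
force: [-0.3, -0.4, -0.5]
finger_gap: 0.468
t: 7.85
tcp_pos: [0.4445, -0.2904, 0.0255]
tool_rot: [0.99, 0.141, 0.0, 0.0]
force: [-1.3, 0.7, 2.4]
finger_gap: 0.101
tcp [ 0.4445 -0.2904  0.0255] head 0.2828 z [ 3.e-04 -3.e-04 -1.e+00] dp cm [ 0.05  0.02 -0.05] roll 0.0018 F [-1.27  0.73  2.43] t 7.85
```

```bash
python3 -m creep '{"claw":[0.5,0.5,0.5,0.5,0.5,0.5],"dp":[[0,0,-1],[0,0,-3],[0,0,-6],[0,0,-9],[0,0,-10],[0,0,-10]],"roll":[0,0,0,0,0,0]}'
python3 g.py .4618 -.0494 .13 .266; python3 -c "
from h import *
snap('wrist','w5')"
```

```text
t: 8.45
tcp_pos: [0.445, -0.2909, 0.1269]
tool_rot: [0.99, 0.141, 0.001, 0.001]
force: [0.2, 0.2, -0.4]
finger_gap: 0.103
tcp [ 0.445  -0.2909  0.1269] head 0.2829 z [ 0.0026 -0.0026 -1.    ] dp cm [  8.35 -22.72  -0.37] roll 0.0169 F [ 0.17  0.2  -0.38] t 8.45
```

View pics/w5.png

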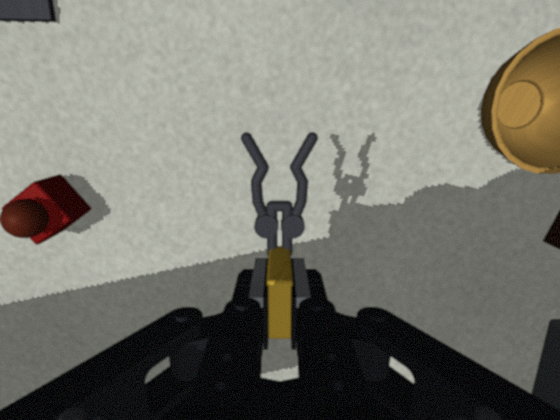

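The clip is held straight and level-looking, with its leg tips at (247,136) and (312,136). I'll check level and offset from depth while moving over.

```bash
cat > clip.py <<'E'
from m import *
from scipy.spatial.transform import Rotation as Ro
def clip(w,st,show=1):
    P=pts(w); R=Ro.from_quat(st['tool_rot']).as_matrix(); Q=(P-st['tcp_pos'])@R  # tool coords
    dark=w['image'].max(2)<95
    k=dark&(Q[...,0]>.014)&(Q[...,0]<.075)&(abs(Q[...,1])<.03)&(Q[...,2]>.005)&(Q[...,2]<.04)
    q=Q[k]
    for lo,hi in ((.014,.03),(.03,.045),(.045,.055),(.055,.07)):
        z=q[(q[:,0]>=lo)&(q[:,0]<hi)]
        if len(z): print(lo,len(z),'y',z[:,1].min().round(4),z[:,1].max().round(4),'z med',np.median(z[:,2]).round(4))
    print('tip x',np.percentile(q[:,0],99.5))
if __name__=='__main__':
    clip(load('w5'),manip.sense())
E
python3 clip.py
python3 -m creep '{"claw":[0.5,0.5,0.5,0.5,0.5,0.5,0.5,0.5],"dp":[[1.5,-4,0],[3,-8,0],[4.5,-12,0],[6,-16,0],[7.4,-20,0],[8.3,-22.7,0],[8.3,-22.7,0],[8.3,-22.7,0]],"roll":[0.017,0.017,0.017,0.017,0.017,0.017,0.017,0.017]}'
python3 -m creep '{"claw":[0.5,0.5],"dp":[[0,0,0],[0,0,0]],"roll":[0,0]}'
python3 g.py .4618 -.0494 .0925 .266; python3 -c "
from h import *
snap('wrist','w6')
from clip import clip
clip(load('w6'),manip.sense())"
```

```text
0.014 1150 y -0.0089 0.0128 z med 0.018
0.03 976 y -0.0105 0.0143 z med 0.0191
0.045 524 y -0.0099 0.0142 z med 0.0192
0.055 582 y -0.0141 0.0176 z med 0.0192
tip x 0.06505018864200036
t: 9.3
tcp_pos: [0.4601, -0.0485, 0.1242]
tool_rot: [0.991, 0.133, -0.001, -0.0]
force: [-0.1, -0.3, -0.3]
finger_gap: 0.106
t: 9.5
tcp_pos: [0.4609, -0.0503, 0.1249]
tool_rot: [0.991, 0.132, -0.0, -0.0]
force: [-0.5, -0.2, 0.2]
finger_gap: 0.102
tcp [ 0.4609 -0.0503  0.1249] head 0.264 z [-3.e-04  0.e+00 -1.e+00] dp cm [ 0.11 -0.06  3.24] roll -0.002 F [-0.5  -0.15  0.24] t 9.5
0.014 1108 y -0.0097 0.012 z med 0.0194
0.03 937 y -0.0109 0.0134 z med 0.0206
0.045 499 y -0.0106 0.0129 z med 0.0204
0.055 589 y -0.015 0.0174 z med 0.0206
tip x 0.06490749684885193
```

View pics/w6.png

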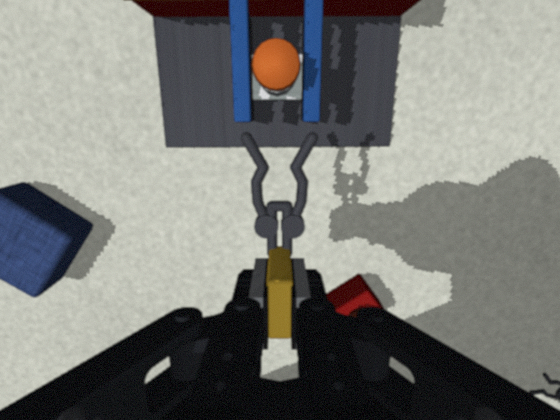

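The clip is level. The pin head is ahead at (277,64), between the tines. Next I'll compare its lateral position with the clip's in the same picture.

```bash
cat > head.py <<'E'
from m import *
from scipy.spatial.transform import Rotation as Ro
def head(w,st):
    hsv=cv2.cvtColor(w['image'],cv2.COLOR_RGB2HSV)
    m=cv2.inRange(hsv,(2,150,60),(17,255,255)); n,l,s,c=cv2.connectedComponentsWithStats(m)
    i=1+np.argmax(s[1:,4]); u0,v0,ww,hh=s[i,:4]; R=Ro.from_quat(st['tool_rot']).as_matrix()
    P=plane(w,u0+ww/2-.5,v0+hh/2-.5,.081); q=pts(w)[l==i]
    print('head px',s[i],'world',P.round(4),'median',np.median(q,0).round(4),'tool',((P-st['tcp_pos'])@R).round(4))
if __name__=='__main__':
    import sys; head(load(sys.argv[1]),manip.sense())
E
python3 head.py w6
```

```text
head px [ 251   38   49   52 1957] world [ 0.5521 -0.025   0.081 ] median [ 0.5517 -0.0253  0.0848] tool [ 0.0947 -0.0006  0.044 ]
```

```bash
python3 -m creep '{"claw":[0.5,0.5,0.5,0.5,0.5,0.5],"dp":[[0,-0.1,1],[0,-0.1,2],[0,-0.1,2.8],[0,-0.1,3.2],[0,-0.1,3.2],[0,-0.1,3.2]],"roll":[0,0,0,0,0,0]}'
python3 g.py .4618 -.0494 .0925 .266; python3 -c "
from h import *
snap('wrist','w7');snap('scene','s7')
from clip import clip
from head import head
st=manip.sense()
clip(load('w7'),st);head(load('w7'),st)"
```

```text
t: 10.15
tcp_pos: [0.4605, -0.0482, 0.0931]
tool_rot: [0.991, 0.133, -0.0, -0.0]
force: [-0.6, 0.4, -0.9]
finger_gap: 0.098
tcp [ 0.4605 -0.0482  0.0931] head 0.2659 z [-3.e-04  1.e-04 -1.e+00] dp cm [0.1  0.15 0.06] roll -0.0001 F [-0.61  0.42 -0.93] t 10.15
0.014 1103 y -0.0098 0.0119 z med 0.0197
0.03 923 y -0.0109 0.0133 z med 0.0208
0.045 498 y -0.0107 0.0128 z med 0.0207
0.055 628 y -0.0195 0.0247 z med 0.021
tip x 0.072795443885353
head px [ 251   21   61   65 3096] world [ 0.552  -0.0253  0.081 ] median [ 0.5516 -0.0254  0.0849] tool [0.0941 0.0019 0.0125]
```

View pics/w7.png

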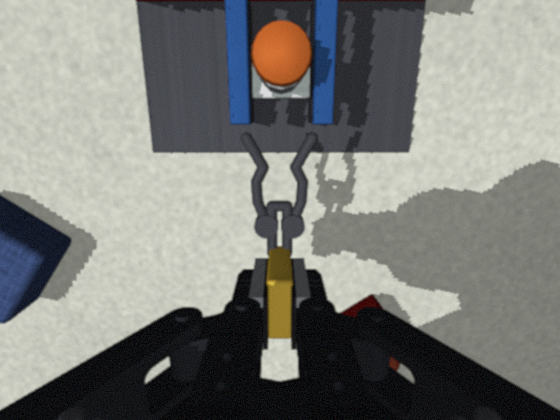

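```bash
python3 -m creep '{"claw":[0.5,0.5,0.5,0.5,0.5,0.5,0.5],"dp":[[0.5,0.05,0.05],[1,0.05,0.05],[1.5,0.05,0.05],[2,0.05,0.05],[2.5,0.05,0.05],[2.8,0.05,0.05],[2.8,0.05,0.05]],"roll":[0,0,0,0,0,0,0]}'
python3 g.py .5103 -.0363 .0925 .266; python3 -c "
from h import *
snap('wrist','w8')
from head import head
head(load('w8'),manip.sense())"
```

```text
t: 10.95
tcp_pos: [0.4882, -0.0412, 0.0928]
tool_rot: [0.991, 0.133, 0.0, 0.0]
force: [-0.0, 0.0, -2.0]
finger_gap: 0.099
tcp [ 0.4882 -0.0412  0.0928] head 0.2663 z [ 6.e-04 -2.e-04 -1.e+00] dp cm [2.26 0.1  0.03] roll 0.0003 F [-0.    0.05 -1.96] t 10.95
head px [ 251  104   58   57 2533] world [ 0.5522 -0.0253  0.081 ] median [ 0.5523 -0.0252  0.0848] tool [0.0664 0.0015 0.0118]
```

View pics/w8.png

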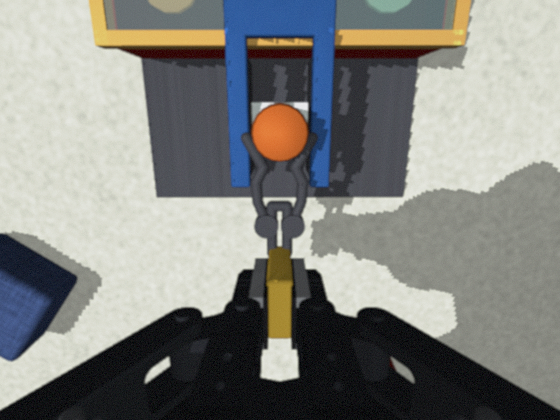

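The leg tips now pass either side of the pin under the head (280,132), well centred. Pushing on in small steps.

```bash
python3 -m creep '{"claw":[0.5,0.5,0.5,0.5],"dp":[[0.3,0,0],[0.6,0,0],[0.9,0,0],[0.9,0,0]],"roll":[0,0,0,0]}'
python3 -m creep '{"claw":[0.5,0.5,0.5],"dp":[[0.2,0,0],[0.4,0,0],[0.4,0,0]],"roll":[0,0,0]}'
python3 -m creep '{"claw":[0.5,0.5,0.5],"dp":[[0.2,0,0],[0.3,0,0],[0.3,0,0]],"roll":[0,0,0]}'
```

```text
t: 11.4
tcp_pos: [0.4969, -0.039, 0.0929]
tool_rot: [0.991, 0.133, 0.0, 0.0]
force: [0.2, 0.3, -0.8]
finger_gap: 0.102
t: 11.7
tcp_pos: [0.4999, -0.038, 0.0927]
tool_rot: [0.991, 0.133, -0.0, -0.0]
force: [-0.9, -1.9, -0.7]
finger_gap: 0.103
t: 12.0
tcp_pos: [0.5025, -0.0371, 0.0926]
tool_rot: [0.991, 0.133, -0.001, -0.0]
force: [-2.8, -2.0, -1.0]
finger_gap: 0.106
```

```bash
python3 -m creep '{"claw":[0.5,0.5,0.5],"dp":[[0.2,0,0],[0.3,0,0],[0.3,0,0]],"roll":[0,0,0]}'
python3 -m creep '{"claw":[0.5,0.5,0.5],"dp":[[0.2,0,0],[0.3,0,0],[0.3,0,0]],"roll":[0,0,0]}'; python3 -c "
from h import *
snap('wrist','w9')
from head import head
head(load('w9'),manip.sense())"
```

```text
t: 12.3
tcp_pos: [0.5051, -0.0363, 0.0926]
tool_rot: [0.991, 0.133, -0.001, -0.0]
force: [-3.6, -4.0, -1.3]
finger_gap: 0.101
t: 12.6
tcp_pos: [0.5073, -0.0356, 0.0925]
tool_rot: [0.991, 0.133, -0.002, -0.0]
force: [-4.6, -5.6, -0.8]
finger_gap: 0.103
head px [ 253  132   56   55 2407] world [ 0.5612 -0.0228  0.081 ] median [ 0.5617 -0.0226  0.0848] tool [0.0554 0.0017 0.0113]
```

View pics/w9.png

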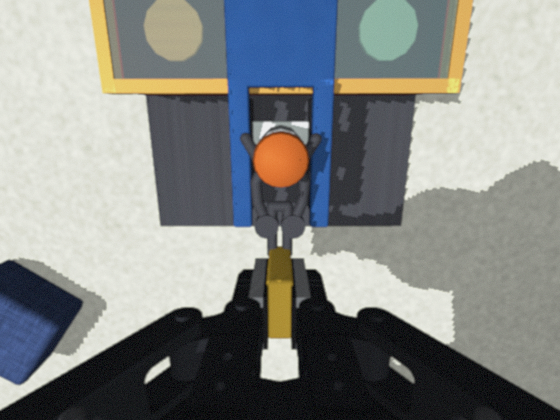

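The head at (281,160) sits about a pixel or two right of the clip's centre line, and there is a sideways force of about 4 N. I'll shift to the right to relieve it.

```bash
python3 -m creep '{"claw":[0.5,0.5,0.5],"dp":[[0,0.04,0],[0,0.08,0],[0,0.08,0]],"roll":[0,0,0]}'
python3 g.py .51 -.036 .0925 .266
```

```text
t: 12.95
tcp_pos: [0.5071, -0.036, 0.0924]
tool_rot: [0.991, 0.133, -0.002, -0.001]
force: [-5.1, -2.4, -0.1]
finger_gap: 0.097
tcp [ 0.5071 -0.036   0.0924] head 0.2662 z [-4.5e-03  8.0e-04 -1.0e+00] dp cm [ 0.28  0.08 -0.01] roll 0.0002 F [-5.11 -2.38 -0.15] t 12.95
```

```bash
python3 -m creep '{"claw":[0.5,0.5,0.5],"dp":[[0.1,0.02,0],[0.2,0.02,0],[0.2,0.02,0]],"roll":[0,0,0]}'
```

```text
t: 13.25
tcp_pos: [0.5086, -0.0356, 0.0923]
tool_rot: [0.991, 0.133, -0.003, -0.001]
force: [-6.0, -3.7, -1.1]
finger_gap: 0.101
```

```bash
python3 -m creep '{"claw":[0.5,0.5,0.5],"dp":[[0.1,0.02,0],[0.2,0.02,0],[0.2,0.02,0]],"roll":[0,0,0]}'
```

```text
t: 13.55
tcp_pos: [0.51, -0.0352, 0.0922]
tool_rot: [0.991, 0.133, -0.003, -0.001]
force: [-6.1, -4.3, -0.6]
finger_gap: 0.104
```

```bash
python3 -m creep '{"claw":[0.5,0.5,0.5],"dp":[[0.1,0.04,0],[0.2,0.04,0],[0.2,0.04,0]],"roll":[0,0,0]}'
```

```text
t: 13.85
tcp_pos: [0.5114, -0.0349, 0.092]
tool_rot: [0.991, 0.133, -0.004, -0.001]
force: [-6.9, -3.9, -1.3]
finger_gap: 0.102
```

```bash
python3 -m creep '{"claw":[0.5,0.5,0.5],"dp":[[0.1,0.02,0],[0.15,0.02,0],[0.15,0.02,0]],"roll":[0,0,0]}'
```

```text
t: 14.15
tcp_pos: [0.5126, -0.0346, 0.0919]
tool_rot: [0.991, 0.133, -0.005, -0.001]
force: [-8.1, -3.3, 0.1]
finger_gap: 0.1
```

```bash
python3 -c "
from h import *
snap('wrist','w10')
from head import head
head(load('w10'),manip.sense())"
python3 -m creep '{"claw":[0.5,0.5,0.5],"dp":[[0.1,0.02,0],[0.15,0.02,0],[0.15,0.02,0]],"roll":[0,0,0]}'
```

```text
head px [ 252  136   56   55 2410] world [ 0.5648 -0.0217  0.081 ] median [ 0.5654 -0.0216  0.0848] tool [0.0539 0.0014 0.0105]
t: 14.5
tcp_pos: [0.5136, -0.0343, 0.0918]
tool_rot: [0.991, 0.133, -0.005, -0.002]
force: [-8.7, -4.0, -1.7]
finger_gap: 0.103
```

View pics/w10.png

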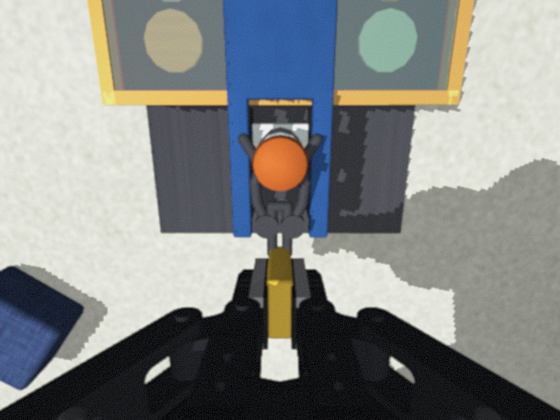

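```bash
python3 -m creep '{"claw":[0.5,0.5],"dp":[[0.1,0.03,0],[0.1,0.03,0]],"roll":[0,0]}'
```

```text
t: 14.7
tcp_pos: [0.5147, -0.0342, 0.0918]
tool_rot: [0.991, 0.133, -0.005, -0.002]
force: [-7.3, -3.3, -1.0]
finger_gap: 0.1
```

```bash
python3 -m creep '{"claw":[0.5,0.5],"dp":[[0.1,0.02,0],[0.1,0.02,0]],"roll":[0,0]}'
```

```text
t: 14.9
tcp_pos: [0.5185, -0.0343, 0.0923]
tool_rot: [0.991, 0.133, -0.002, -0.001]
force: [-4.8, -0.2, -1.7]
finger_gap: 0.101
```

```bash
python3 -c "
from h import *
snap('wrist','w11')
from head import head
head(load('w11'),manip.sense())"; python3 g.py .5103 -.0363 .0925 .266
```

```text
head px [ 250  166   54   53 2253] world [ 0.5588 -0.0234  0.081 ] median [ 0.56   -0.0231  0.0848] tool [0.0418 0.0001 0.0112]
tcp [ 0.5185 -0.0343  0.0923] head 0.2664 z [-0.0038  0.0013 -1.    ] dp cm [-0.85 -0.03 -0.02] roll 0.0004 F [-5.04 -0.23 -1.73] t 14.95
```

View pics/w11.png

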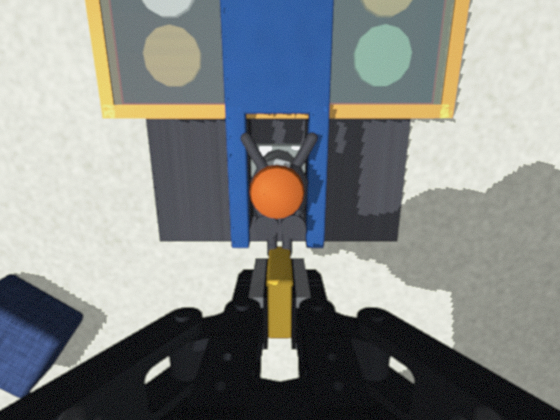

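It snapped: the push fell from about 9.5 N to about 5 N. The throat is past the neck, and the head at (277,192) is up against the clip's body. Easing off now.

```bash
python3 -m creep '{"claw":[0.5,0.5,0.5,0.5],"dp":[[-0.2,-0.03,0],[-0.4,-0.06,0],[-0.5,-0.1,0],[-0.5,-0.1,0]],"roll":[0,0,0,0]}';python3 -m creep '{"claw":[0.5,0.5,0.5],"dp":[[-0.15,0,0],[-0.3,0,0],[-0.3,0,0]],"roll":[0,0,0]}'; python3 g.py .5103 -.0363 .0925 .266
```

```text
t: 15.35
tcp_pos: [0.5152, -0.0353, 0.093]
tool_rot: [0.991, 0.132, 0.0, -0.0]
force: [-2.3, 1.9, -1.5]
finger_gap: 0.104
t: 15.65
tcp_pos: [0.5126, -0.0362, 0.093]
tool_rot: [0.991, 0.132, 0.001, 0.0]
force: [-1.9, 1.6, -1.2]
finger_gap: 0.099
tcp [ 0.5126 -0.0362  0.093 ] head 0.2656 z [ 0.0013 -0.     -1.    ] dp cm [-0.23 -0.05  0.05] roll -0.0004 F [-1.91  1.58 -1.21] t 15.65
```

```bash
python3 -m creep '{"claw":[0.5,0.5,0.5],"dp":[[-0.1,-0.05,0],[-0.2,-0.05,0],[-0.2,-0.05,0]],"roll":[0,0,0]}'; python3 g.py .5103 -.0363 .0925 .266;python3 -c "
from h import *
snap('wrist','w12')
from head import head
head(load('w12'),manip.sense())"
```

```text
t: 15.95
tcp_pos: [0.5109, -0.0365, 0.0931]
tool_rot: [0.991, 0.132, 0.001, 0.0]
force: [-1.0, 2.1, -0.6]
finger_gap: 0.1
tcp [ 0.5109 -0.0365  0.0931] head 0.2656 z [ 1.9e-03 -5.0e-04 -1.0e+00] dp cm [-0.05 -0.03  0.06] roll -0.0004 F [-1.02  2.12 -0.57] t 15.95
head px [ 249  164   55   53 2234] world [ 0.5518 -0.0253  0.081 ] median [ 0.5528 -0.025   0.0848] tool [ 0.0425 -0.0001  0.0121]
```

```bash
python3 -m creep '{"claw":[0.5,0.5,0.5],"dp":[[-0.03,-0.05,0],[-0.03,-0.08,0],[-0.03,-0.08,0]],"roll":[0,0,0]}'; python3 g.py .5103 -.0363 .0925 .266;python3 -c "
from h import *
snap('wrist','w13')
from head import head
head(load('w13'),manip.sense())"
```

```text
t: 16.3
tcp_pos: [0.5101, -0.0359, 0.093]
tool_rot: [0.991, 0.132, 0.001, 0.0]
force: [0.1, -0.5, -0.3]
finger_gap: 0.104
tcp [ 0.5101 -0.0359  0.093 ] head 0.2657 z [ 1.3e-03 -6.0e-04 -1.0e+00] dp cm [0.01 0.04 0.05] roll -0.0003 F [ 0.06 -0.45 -0.29] t 16.3
head px [ 251  163   54   53 2231] world [ 0.5518 -0.0252  0.081 ] median [ 0.5529 -0.025   0.0848] tool [0.043  0.0006 0.012 ]
```

View pics/w13.png

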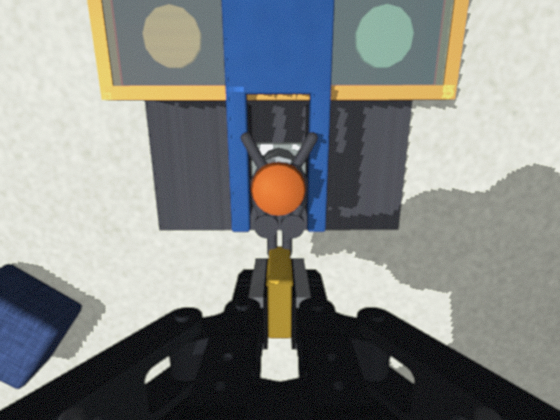

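Forces are now about zero, with the pin back at rest and still in the pocket. I'll lower the clip 4 mm toward the collar and let go.

```bash
python3 -m creep '{"claw":[0.5,0.5,0.5],"dp":[[0,0.02,0.2],[0,0.02,0.35],[0,0.02,0.35]],"roll":[0,0,0]}'
python3 -m creep '{"claw":[1.2,1.6,2,2.5,3,3,3],"dp":[[0,0,0],[0,0,0],[0,0,0],[0,0,0],[0,0,0],[0,0,0],[0,0,0]],"roll":[0,0,0,0,0,0,0]}' 20
python3 -c "
from h import *
snap('wrist','w14')
from head import head
head(load('w14'),manip.sense())"
```

```text
t: 16.65
tcp_pos: [0.5095, -0.0358, 0.089]
tool_rot: [0.991, 0.132, -0.0, -0.0]
force: [0.1, 0.9, -1.1]
finger_gap: 0.103
t: 17.35
tcp_pos: [0.5097, -0.0358, 0.0893]
tool_rot: [0.991, 0.133, 0.0, 0.0]
force: [-0.6, -0.9, 0.4]
finger_gap: 0.354
head px [ 251  162   56   55 2368] world [ 0.5521 -0.0252  0.081 ] median [ 0.5533 -0.025   0.0848] tool [0.0438 0.001  0.0083]
```

View pics/w14.png

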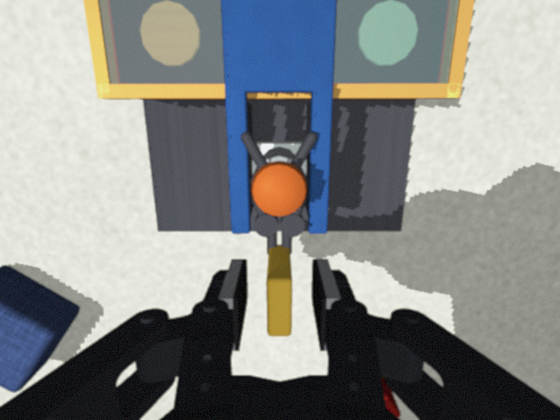

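The jaws are clear of the tab at (279,290) on both sides, and the clip is still on the pin. Rising straight up.

```bash
python3 -m creep '{"claw":[3,3,3,3,3,3,3,3],"dp":[[0,0,-1],[0,0,-2.5],[0,0,-5],[0,0,-8],[-1,0,-11],[-3,0,-13],[-3,0,-13],[-3,0,-13]],"roll":[0,0,0,0,0,0,0,0]}'
python3 -c "
from h import *
snap('wrist','w15');s=snap('scene','s15');snap('top','t15')
cv2.imwrite('pics/s15c.png',cv2.resize(s['image'][190:310,210:330],(600,600),interpolation=cv2.INTER_CUBIC)[:,:,::-1])
from head import head
head(load('w15'),manip.sense())
w=load('w15');P=pts(w);hsv=cv2.cvtColor(w['image'],cv2.COLOR_RGB2HSV)
m=cv2.inRange(hsv,(18,110,40),(35,255,255))>0
k=m&(abs(P[...,0]-.51)<.03)&(abs(P[...,1]+.036)<.03)&(P[...,2]>.04);q=P[k];print(len(q),q.mean(0),q.max(0),q.min(0))
"
```

```text
t: 18.2
tcp_pos: [0.4809, -0.0437, 0.22]
tool_rot: [0.991, 0.132, 0.001, 0.0]
force: [0.8, 0.7, 0.0]
finger_gap: 0.352
head px [264  97  30  31 709] world [ 0.552  -0.0253  0.081 ] median [ 0.552  -0.0254  0.0848] tool [0.0736 0.0013 0.1374]
466 [ 0.51190271 -0.03619706  0.09692224] [ 0.5234485  -0.02926119  0.10036529] [ 0.49729124 -0.04368889  0.06653847]
```

View pics/w15.png

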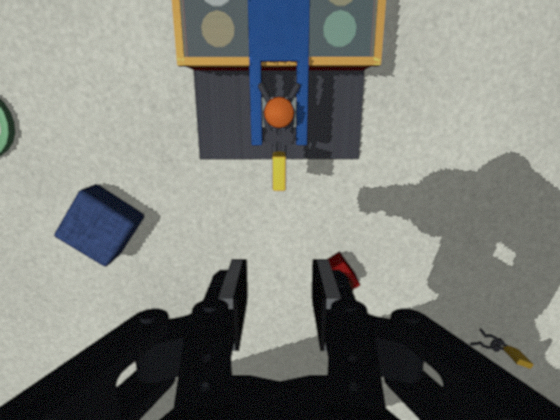

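View pics/s15.png

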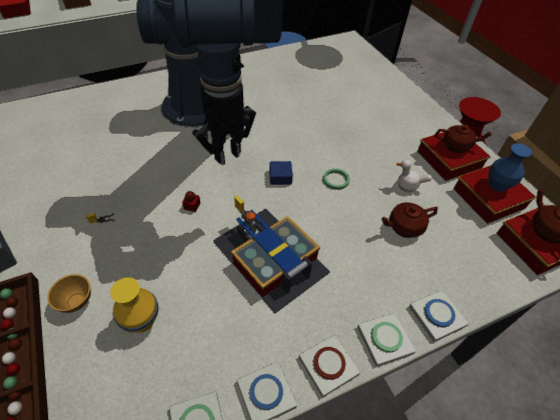

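The pin is at rest and sits in the pocket, 43 mm ahead of the tab's centre. The bar is flat, the other goods are where they were, and the robot is clear. Handing in.

```bash
python3 -c "
from station import workorder
print(workorder.sign_off())"
```

```text
the job is handed in; nothing more can be done
None
```

The trinket case is locked: the blue bar lies flat with its fork around the pin, and the hairpin clip is snapped onto the pin's neck. I handed the job in at about 18 s; the hand-in gives no verdict.

- **Bar:** I pressed it down with the shut fingertips until they met the hard stop at about 10 N. The wrist camera then measured its top at about 62 mm, level along its length.
- **Clip:** I took the larger clip by its tab and pushed it on level. On the way I eased off a sideways force of about 4 N by shifting the clip about 1 mm. The push peaked at about 9.5 N, with the pin 13 to 14 mm back, well short of its 22 mm end. Then the clip snapped, the push fell to about 5 N, and the pin sprang back to about 7 mm.
- **Letting go:** I eased off to about zero force, lowered the clip about 4 mm toward the collar, opened the jaws and rose clear.
- **Last checks:**
  - The pin is back at rest, measured at (0.552, -0.025) as before the push.
  - The pin axis is about 43 mm ahead of the tab's centre, which is the fully home distance.
  - The tab top is at about 97 mm, so the clip is resting on the collar.
  - In the last pictures the other goods look undisturbed.
- **Disagreed:** the scene camera's sighting of the pin head was about 5 mm off the other two views, because the bar partly hid it. I used the wrist and top views instead.
- **Not measured:** the leg angles could not be read directly, so "fully home" rests on the force drop, the pin springing back and that 43 mm distance.

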